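# Fit the keyed specimen table onto the abrasion tester's spindle

## Task

Take the aluminium specimen table from the rubber mat, lower it over the brass spindle of the white abrasion tester with its red tab well to one side of the keyway until the tab rests lightly on the shaft's end, then turn it under light pressure until the tab drops into the keyway and it sits fully home, flat on the steel flange; then let go of it. Never force it down while the tab is still off the keyway, and leave the other things on the bench where they are.

Things in the scene. Friction and masses are not known exactly. Their poses are not given: they have to be found in the camera images.
- hub_mid (a point): Specimen table: loose aluminium part, 0.3 kg: a round disc (80 mm across, 8 mm thick) with a round boss on top (40 mm across, 36 mm tall, to be gripped from above across its diameter), 44 mm tall in all, a 26 mm bore right through (mouth bevelled 2 mm). Point on the axis, 22 mm above the underside; z up, x from the axis towards the tab. On the mat the tab faces the robot's side within 75 degrees.
- hub_tab (a point): Middle of the flat underside of the specimen table's red tab, 14 mm above the table's underside and 10 mm from its axis. The tab is 6.5 mm wide, 10 mm tall and stands in from the bore wall to 7.5 mm from the axis. Red strips on the disc and on the boss's top mark its side. Axes as hub_mid.
- seat (a point): On the spindle's axis, in the plane of the round steel flange (60 mm across) on which the specimen table must come to lie; hub_mid is then 22 mm above this point. Axes are the tester's: z up, -x to its front, whatever way the keyway points.
- shaft_end (a point): Centre of the upper end of the brass shaft (24 mm across, end bevelled 2 mm), 26 mm above seat. A keyway 8 mm wide, cut in to 6.5 mm from the axis, runs its whole length, open on top. It points up to 50 degrees either side of the tester's front (-x): not measured, seen as a notch. The shaft is braked. The table slides on 14 mm until the tab meets this end, then 12 mm more if tab and keyway match within 5 degrees.
- tester: Fixed white abrasion tester: housing 270 (x) by 250 mm (y), top 75 mm above the bench, blue panel on its front (-x). Origin on the bench under the spindle's axis. Two wheel arms parked 85 mm or more from the axis, up to 127 mm above the bench. Between specimen table and tester (spindle included) at most 40 N may act until the tab is home.
- mat: The fixed blue-grey rubber mat, 220 by 280 mm, 4 mm thick; origin at the centre of its underside.
- weight: Bystander: brass load weight, 52 mm across, 40 mm tall, on the mat; origin at its underside.
- wheel: Bystander: brown abrasive wheel lying flat on the mat, 52 mm across, 13 mm thick; origin at its underside.
- brush: Bystander: brush lying on the bench.
- wrench: Bystander: wrench lying on the bench.
- jar: Bystander: amber jar, 60 mm across, 70 mm tall.
- flask: Bystander: white bottle with red cap, 56 mm across, 130 mm tall.
- carton: Bystander: cardboard box 80 by 120 by 50 mm.
Things that resemble listed ones, but are neither listed nor needed, are in the scene too. What is shaped like the part that bears hub_mid but blue, green or pink is not meant.

How it is judged:
By the outcome, as a careful person would: the job done as asked, in the order asked, and still so for the second after the job is handed in, with the robot touching nothing.
It also fails if it takes over 72 s, if anything falls off the work surface, if the arm or the gripper's body presses on something with over 40 N, if the wrist force passes 120 N, or if a joint passes its speed limit or range.

## Robot

A 7-joint arm with a two-finger parallel gripper is mounted at the origin on the work surface. World frame = base frame: x ahead of the robot, y to its left, z up, the work surface at z = 0. Lengths are in mm, angles in rad, forces in N, time in s.
With the tool pointing down it reaches from about 400 to 875 mm from the base axis. Payload 6.5 kg.
Tool frame: the origin (TCP) lies at the very end of the fingers, on their centre line; the grasp point (between the pads) lies behind it (robot.grip_point_offset is the x of the grasp point in the tool frame, in mm); x points along the fingers, y is the direction in which the jaws open and shut, and the axes are right-handed (so a half turn about x gives the same grasp; the last joint's range is limited). The gripper opens to 88 mm and grips with 3 to 60 N. Pads are 18 mm wide; open, the fingers measure 123 mm over their backs; the gripper's body (75 mm by 187 mm) begins 45 mm behind the grasp point.
Start: joints at [1.059, 0.536, -0.004, 1.538, 0.003, 1.067, -0.071], TCP at [280.261, -586.467, 206.116] pointing down, gripper open.
Joint ranges: [-2.7, 2.7], [-0.37, 2.16], [-1.27, 1.26], [0.24, 2.4], [-1.31, 4.45], [0.19, 1.91], [-2.76, 2.76]. Speed limits (rad/s): [2.39, 2.39, 3.14, 3.14, 3.14, 3.14, 3.14].

## Interface

Orientations are given as a 3x3 rotation matrix whose columns are the frame's x, y, z axes.
In Python, from bench import sensors, grab_frame, workorder, robot gives the robot as it stands.
- The arm moves only by the tool step_arm, never from a script. Its arguments are lists of equal length, an entry for each row: "xyz": the shift along the tool's x, y, z in cm, a list of three; "dr": the turn, a rotation vector about the tool's x, y, z in rad, a list of three; "claw": the closure, from 0 (fully open) to 1 (shut). A call has 1 to 20 rows; each row shifts and turns the commanded pose from where the row before left it, along the tool's axes as they then stand; what a row does not reach is not made up. A row lasts 1/10 s, in which the tool goes at most 50 mm and 8.59 degrees, less where a joint would pass 70% of its speed; a pose out of reach is approached as far as the arm can. A call with a gripper value outside its range is refused whole. The fingers move at their own pace and stop on an object; "grip_force" is the grip in N (left out, the last holds). Time passes only in rows, so rows that do not move let the fingers close. It gives the time, the measured TCP pose, the force and the opening at its end, in the units of the state.
- sensors.observe(): the state, without advancing time (a new reading comes with each control period).
- grab_frame(name): name is "scene" or "top" or "wrist"; returns a dict with "image" (480x640x3 uint8, red, green, blue), "z_map" (480x640 float32, mm along the optical axis (not along the pixel's ray), 0 where there is no reading), "K" (3x3 intrinsics, pixels), "rvec" (rotation vector, rad) and "tvec" (3), from world to camera coordinates, as OpenCV has them; the wrist camera has in their place "T_tool_cam" (4x4, takes a point from camera to tool coordinates, whose origin is the TCP and whose axes are the tool frame's). Camera axes: x right, y down, z forward; pixel columns grow to the right and rows downward; lengths in mm; the calibration is good to about 2 mm. A picture is of the moment at which its call begins: read the wrist's pose just before it.
- workorder.job_done(): hands the job in, once; it reports no verdict.
The state is a dict: "t": time; "qpos": joint angles; "qd": joint speeds; "joint_torque": joint torques, N m; "tcp_pos": TCP position; "tcp_rot": TCP orientation; "ft_force": force on the tool from outside, world axes, zero at the start; "moment": the same for the moment, N m; "finger_gap": finger opening in mm.
Only numpy, scipy, OpenCV 4.12 (cv2) and the standard library are available. Lean on these libraries where they do the work, as an engineer would, in place of code of your own. Each camera call takes 0.05 s, during which the arm holds its last target.

## Working session

There is one attempt and no reset: what is moved stays moved. The work goes in short steps, Python scripts to look and compute and a tool call to move; the robot and the scene stay as the last step left them, time stands still between calls to the robot, and variables do not carry over. Pictures are saved under pics/ and viewed, and the job is handed in when it is done.

Besides the shell and the picture viewer there is one more tool, called after "Call:" by a JSON object that holds its "op" and its "data". step_arm: Moves the arm, as the interface text tells. Its arguments: {"type":"object","properties":{"xyz":{"type":"array"},"dr":{"type":"array"},"claw":{"type":"array"},"grip_force":{"type":"number"}},"required":["xyz","dr","claw"]}

```bash
mkdir -p pics; ls
python3 - <<'E'
from bench import sensors, grab_frame, workorder, robot
import cv2,numpy as np
s=sensors.observe(); print({k:np.round(v,3).tolist() for k,v in s.items()})
print(robot.grip_point_offset)
for n in ["scene","top","wrist"]:
    f=grab_frame(n); cv2.imwrite(f"pics/a_{n}.png",f["image"][...,::-1]); np.savez(f"a_{n}.npz",**f)
    print(n,f["K"].tolist(),[ (k,np.round(f[k],3).tolist()) for k in f if k in("rvec","tvec","T_tool_cam")])
E
```

```text
pics
{'t': 0.0, 'qpos': [1.059, 0.537, -0.004, 1.539, 0.003, 1.067, -0.071], 'qd': [0.001, -0.0, -0.0, 0.001, 0.0, 0.002, 0.0], 'joint_torque': [-0.002, -57.098, 0.99, -25.16, -0.056, 0.018, 0.0], 'tcp_pos': [279.949, -585.893, 205.255], 'tcp_rot': [[-0.001, 0.431, -0.902], [0.001, -0.902, -0.431], [-1.0, -0.002, 0.0]], 'ft_force': [0.572, 1.073, 0.419], 'moment': [-0.019, -0.022, 0.017], 'finger_gap': 87.809}
-18.700000000000003
scene [[439.4318203480291, 0.0, 320.3602625088239], [0.0, 439.4318203480291, 239.78536527375465], [0.0, 0.0, 1.0]] [('rvec', [2.363, 0.802, -0.296]), ('tvec', [-441.268, -205.763, 1315.034])]
top [[514.8799574966429, 0.0, 320.1775149973529], [0.0, 514.8799574966429, 243.15743338519252], [0.0, 0.0, 1.0]] [('rvec', [2.102, -2.153, 0.234]), ('tvec', [6.769, 568.046, 1205.298])]
wrist [[351.2196028806603, 0.0, 320.81491360195537], [0.0, 351.2196028806603, 237.20504128918458], [0.0, 0.0, 1.0]] [('T_tool_cam', [[0.001, -0.29, 0.957, -178.214], [1.0, 0.0, -0.001, 0.824], [0.0, 0.957, 0.29, -74.681], [0.0, 0.0, 0.0, 1.0]])]
```

View pics/a_scene.png

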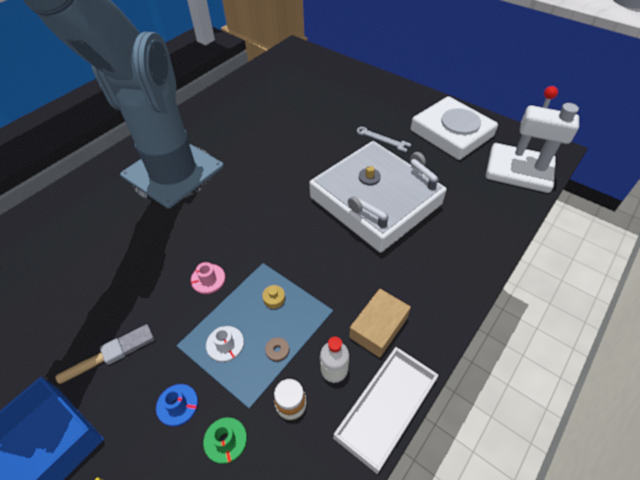

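View pics/a_top.png

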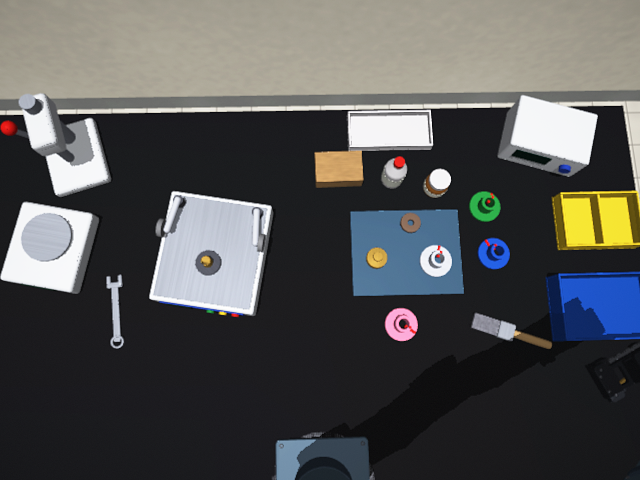

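View pics/a_wrist.png

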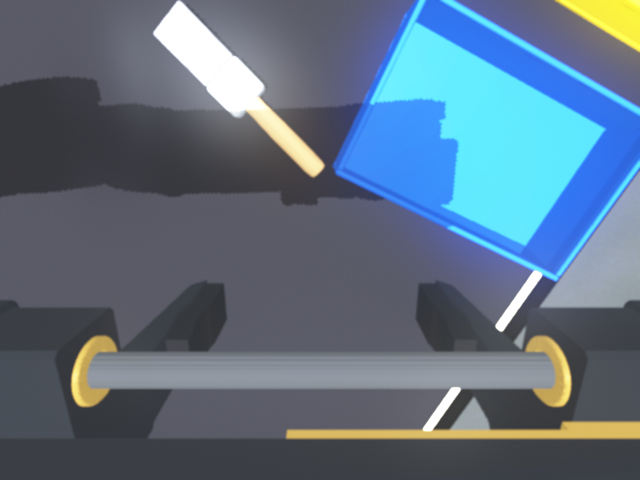

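```bash
cat > h.py <<'E'
import numpy as np,cv2
from bench import sensors,grab_frame
def cam(f,tcp=None):
    if 'rvec' in f:
        R=cv2.Rodrigues(np.asarray(f['rvec'],float).ravel())[0]; t=np.asarray(f['tvec'],float).ravel()
        return R.T,-R.T@t          # cam->world
    p,Rt=tcp; T=np.asarray(f['T_tool_cam']); return Rt@T[:3,:3],Rt@T[:3,3]+p
def ray(f,uv,z,tcp=None):
    R,c=cam(f,tcp); uv=np.atleast_2d(uv).astype(float); K=f['K']
    d=np.c_[(uv[:,0]-K[0,2])/K[0,0],(uv[:,1]-K[1,2])/K[1,1],np.ones(len(uv))]@R.T
    return c+d*((z-c[2])/d[:,2])[:,None]
def cloud(f,tcp=None):
    R,c=cam(f,tcp); K=f['K']; v,u=np.mgrid[:480,:640]; Z=f['z_map'].astype(float)
    P=np.stack([(u-K[0,2])/K[0,0]*Z,(v-K[1,2])/K[1,1]*Z,Z],-1)
    P=P@R.T+c; P[Z==0]=np.nan; return P
def shot(n,tag):
    s=sensors.observe(); tcp=(np.array(s['tcp_pos']),np.array(s['tcp_rot'])); f=grab_frame(n)
    cv2.imwrite(f"pics/{tag}.png",f["image"][...,::-1]); np.savez(f"{tag}.npz",p=tcp[0],R=tcp[1],**f); return f,tcp
def red(im):
    h=cv2.cvtColor(im,cv2.COLOR_RGB2HSV); return ((h[...,0]<8)|(h[...,0]>172))&(h[...,1]>150)&(h[...,2]>80)
def circ(P):
    A=np.c_[2*P[:,:2],np.ones(len(P))]; x=np.linalg.lstsq(A,(P[:,:2]**2).sum(1),rcond=None)[0]
    return x[:2],np.sqrt(x[2]+x[:2]@x[:2])
E
python3 - <<'E'
from h import *
f=dict(np.load('a_top.npz')); P=cloud(f); im=f['image']
def crop(n,f,u,v,r,k): 
    c=f['image'][v-r:v+r,u-r:u+r,::-1]; return cv2.resize(c,None,fx=k,fy=k,interpolation=cv2.INTER_CUBIC)
a=crop('t',f,436,261,30,6);b=crop('t',f,208,262,30,6)
g=dict(np.load('a_scene.npz')); c=crop('s',g,225,343,30,6); d=crop('s',g,370,175,30,6)
cv2.imwrite('pics/b.png',np.vstack([np.hstack([a,b]),np.hstack([c,d])])[:720])
cv2.imwrite('pics/b.png',cv2.resize(cv2.imread('pics/b.png'),(600,600)))
for n,(u,v) in dict(hub=(428,268),boss=(436,261),mat=(400,280),spin=(208,260),fl=(200,270),top=(240,290)).items(): print(n,P[v,u].round(1), ray(f,(u,v),P[v,u,2]).round(1))
# mat-hub disc
z=P[...,2]; 
box=np.zeros(z.shape,bool); box[240:285,415:460]=1
m=box&(abs(z-12)<3); print(m.sum(), circ(P[m]) if 0 else P[m].mean(0))
gray=im.min(-1)
m=(box&(gray>120)); r=red(im)&box; print(m.sum(),r.sum(),P[r].round(0)[:30].tolist())
E
```

```text
hub [ 506.6 -277.8   14.4] [[ 506.6 -277.8   14.4]]
boss [ 525.1 -301.1    7.4] [[ 525.1 -301.1    7.4]]
mat [ 479.  -207.     5.4] [[ 479.  -207.     5.4]]
spin [522.9 255.1 112.2] [[522.9 255.1 112.2]]
fl [504.  278.7  85.6] [[504.  278.7  85.6]]
top [455.9 186.2  72.9] [[455.9 186.2  72.9]]
435 [ 522.00746203 -296.20555005   11.99276045]
700 19 [[562.0, -307.0, 15.0], [563.0, -311.0, 10.0], [560.0, -307.0, 14.0], [560.0, -309.0, 15.0], [558.0, -308.0, 8.0], [557.0, -309.0, 16.0], [555.0, -304.0, 15.0], [555.0, -307.0, 13.0], [543.0, -302.0, 52.0], [543.0, -304.0, 50.0], [540.0, -301.0, 52.0], [541.0, -305.0, 49.0], [537.0, -299.0, 28.0], [536.0, -301.0, 31.0], [537.0, -305.0, 27.0], [538.0, -303.0, 4.0], [534.0, -299.0, 28.0], [535.0, -303.0, 22.0], [534.0, -304.0, 31.0]]
```

View pics/b.png

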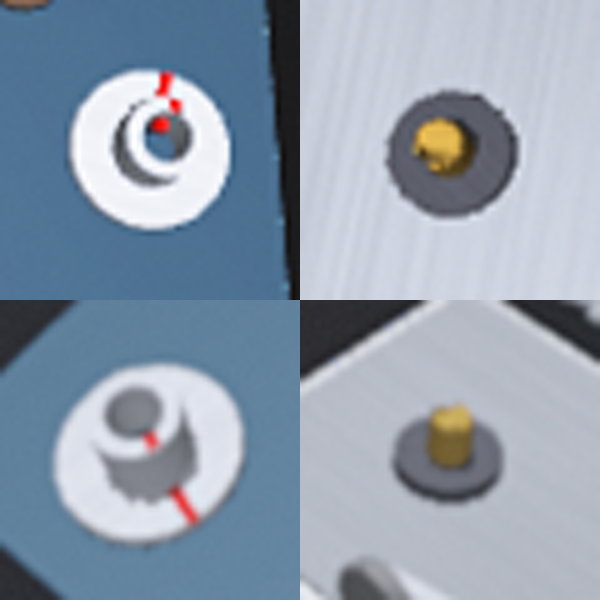

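Call:
{"op": "step_arm", "data": {"xyz": [[-0.5,-1.4,-3.8],[-0.5,-1.4,-3.8],[-0.5,-1.4,-3.8],[-0.5,-1.4,-3.8],[-0.5,-1.4,-3.8],[-0.5,-1.4,-3.8],[-0.5,-1.4,-3.8],[-0.5,-1.4,-3.8],[-0.5,-1.4,-3.8],[-0.5,-1.4,-3.8],[0,0,0],[0,0,0],[0,0,0],[0,0,0],[0,0,0]], "dr": [[0,0,0],[0,0,0],[0,0,0],[0,0,0],[0,0,0],[0,0,0],[0,0,0],[0,0,0],[0,0,0],[0,0,0],[0.14,0,0],[0.14,0,0],[0,0,0],[0,0,0],[0,0,0]], "claw": [0,0,0,0,0,0,0,0,0,0,0,0,0,0,0]}}

```text
t: 1.65
tcp_pos: [562.4, -296.5, 256.0]
tcp_rot: [[-0.0, 0.167, -0.986], [0.0, -0.986, -0.167], [-1.0, -0.0, 0.0]]
ft_force: [0.4, -0.1, -0.4]
finger_gap: 88.3
```

Run:
```python
from h import *
f,t=shot('wrist','c'); print(t[0].round(1),t[1].round(3).tolist(),np.round(sensors.observe()['qpos'],3))
P=cloud(f,t); print(P[60:420:40,100:600:60,2].round(0))
```

```text
[ 562.4 -296.5  256. ] [[-0.0, 0.167, -0.986], [0.0, -0.986, -0.167], [-1.0, -0.0, 0.0]] [ 0.448  0.468 -0.048  1.522  0.023  1.152 -1.008]
[[  1.  -1.  -1.  -1.  47.  -0.  -1.  -1.  -1.]
 [ -1.   4.   4.   4.  -1.  -0.   5.  -2.  -1.]
 [ -1.   5.   3.  15.   2.  -2.  42.  -0.  -2.]
 [ -0.   6.   4.   3.   4.  -1.  -1.   0.   0.]
 [  0.   4.   4.   3.  13.  -1.   6.  -1.   9.]
 [  1.   0.   2.   4.   3.   0.   1.  -0.  -1.]
 [  1.  -1. 295.  -0.  -1.  -0. 307.  12.   4.]
 [363. 336.  37.  -2.   0.   0. 333.  40. 371.]
 [370. 370. 370. 371. 370. 370. 370. 370. 376.]]
```

View pics/c.png

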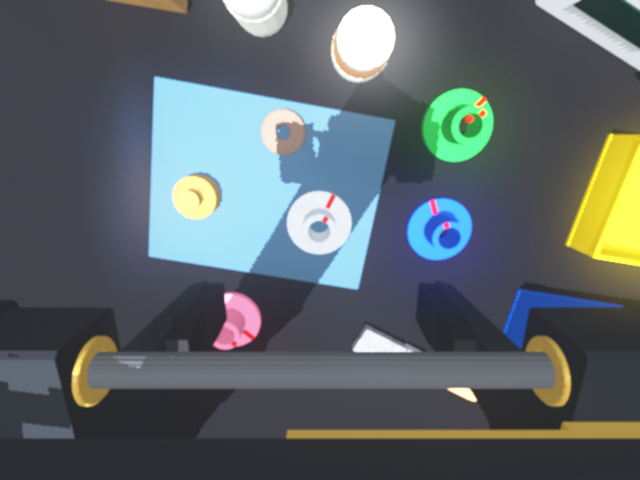

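```bash
cat > hub.py <<'E'
from h import *
def hub(f,t,uv0,z0,disc_r=40,rad=60):
    im=f['image']; h=cv2.cvtColor(im,cv2.COLOR_RGB2HSV)
    m=((h[...,1]<60)&(h[...,2]>110)).astype(np.uint8)
    m|=red(im).astype(np.uint8)
    win=np.zeros_like(m); cv2.circle(win,uv0,rad,1,-1); m*=win
    m=cv2.morphologyEx(m,cv2.MORPH_CLOSE,np.ones((5,5),np.uint8)); m=cv2.morphologyEx(m,cv2.MORPH_OPEN,np.ones((5,5),np.uint8))
    cs=cv2.findContours(m,cv2.RETR_EXTERNAL,cv2.CHAIN_APPROX_NONE)[0]; c=max(cs,key=cv2.contourArea); 
    Q=ray(f,cv2.convexHull(c)[:,0],z0+8,t); 
    Q=ray(f,c[:,0],z0+8,t); ctr,r=circ(Q)
    k=abs(np.hypot(*(Q[:,:2]-ctr).T)-r)<2; ctr,r=circ(Q[k]); print('disc',ctr.round(1),r.round(1),k.mean().round(2))
    rr=red(im)&(win>0); v,u=np.nonzero(rr)
    for z,lo,hi in((z0+8,22,42),(z0+44,12,21)):
        q=ray(f,np.c_[u,v],z,t)[:,:2]-ctr; d=np.hypot(*q.T); s=(d>lo)&(d<hi)
        if s.any(): b=q[s].mean(0); print('z',z,'red n',s.sum(),'ang',np.degrees(np.arctan2(b[1],b[0])).round(1),'r',d[s].mean().round(1))
    return ctr
E
python3 - <<'E'
from hub import *
f=dict(np.load('c.npz')); t=(f['p'],f['R'])
hub(f,t,(319,222),4)
im=f['image'][180:270,270:370,::-1]; cv2.imwrite('pics/c2.png',cv2.resize(im,None,fx=6,fy=6,interpolation=cv2.INTER_CUBIC))
E
```

```text
disc [ 527.9 -300.2] 40.2 1.0
z 12 red n 28 ang -16.8 r 31.0
z 48 red n 8 ang -17.1 r 15.9
```

View pics/c2.png

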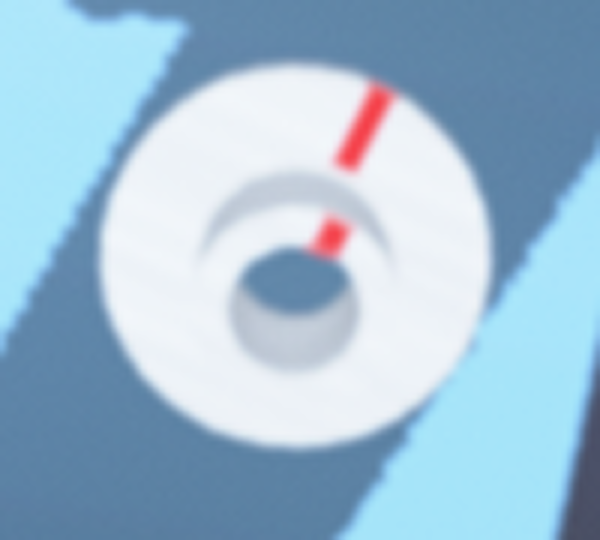

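Call:
{"op": "step_arm", "data": {"xyz": [[0,-0.2,1.7],[0,0,1.76],[3.8,0,0],[3.8,0,0],[3.8,0,0],[3.8,0,0],[3.8,0,0],[1,0,0],[1,0,0],[1,0,0],[1,0,0],[0.8,0,0],[0,0,0],[0,0,0]], "dr": [[0,0,0],[0,0,0],[0,0,0],[0,0,0],[0,0,0],[0,0,0],[0,0,0],[0,0,0],[0,0,0],[0,0,0],[0,0,0],[0,0,0],[0,0,0],[0,0,0]], "claw": [0,0,0,0,0,0,0,0,0,0,0,0,0,0]}}

```text
t: 3.1
tcp_pos: [528.5, -300.1, 18.4]
tcp_rot: [[0.0, 0.165, -0.986], [-0.0, -0.986, -0.165], [-1.0, 0.0, -0.0]]
ft_force: [0.8, 0.1, 0.0]
finger_gap: 87.8
```

Run:
```python
from h import *
f,t=shot('wrist','d'); print(t[0].round(1))
```

```text
[ 528.5 -300.1   18.4]
```

View pics/d.png

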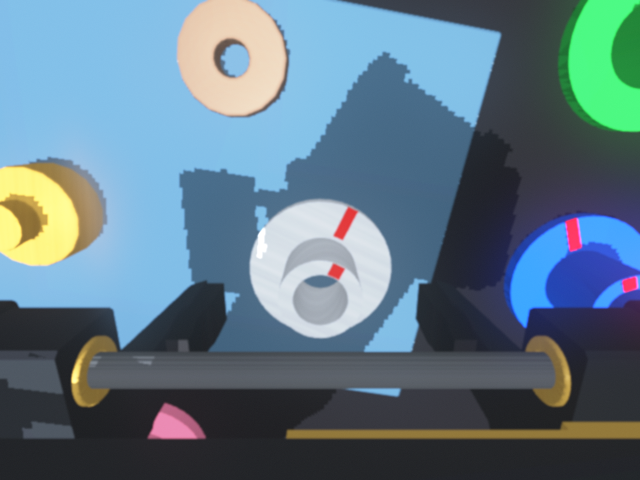

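Run:
```python
from hub import *
f=dict(np.load('d.npz')); t=(f['p'],f['R'])
hub(f,t,(320,268),4,rad=85)
```

```text
disc [ 527.7 -300.5] 40.4 0.95
z 12 red n 272 ang -16.6 r 31.1
z 48 red n 117 ang -16.8 r 16.3
```

Call:
{"op": "step_arm", "data": {"xyz": [[0,0,0],[0,0,0],[0,0,0],[0,0,0],[0,0,0],[0,0,0],[0,0,0],[0,0,0],[0,0,0],[0,0,0]], "dr": [[0,0,0],[0,0,0],[0,0,0],[0,0,0],[0,0,0],[0,0,0],[0,0,0],[0,0,0],[0,0,0],[0,0,0]], "claw": [0.3,0.5,0.6,0.7,0.7,0.7,0.7,0.7,0.7,0.7], "grip_force": 30}}

```text
t: 4.15
tcp_pos: [528.2, -300.0, 18.1]
tcp_rot: [[-0.0, 0.165, -0.986], [-0.0, -0.986, -0.165], [-1.0, 0.0, 0.0]]
ft_force: [-0.6, 0.3, 0.0]
finger_gap: 26.3
```

Run:
```python
from h import *
f,t=shot('wrist','e'); print(sensors.observe()['finger_gap'])
```

```text
26.430160177405146
```

View pics/e.png

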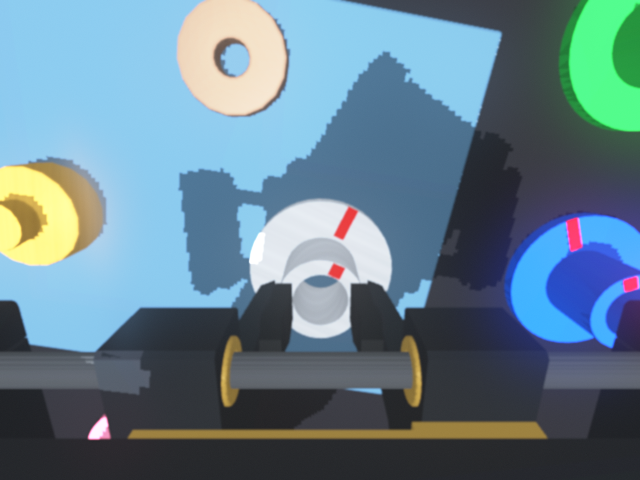

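Run:
```python
from h import *
for n in 'de':
    f=dict(np.load(n+'.npz')); t=(f['p'],f['R']); P=cloud(f,t); T=(P-t[0])@t[1]
    print(n)
    for v in (220,240,255,265,272,280,285,295,310,325,340): print(v,[(u,T[v,u].round(0).tolist(),f['z_map'][v,u].round(0)) for u in (215,270,278,300,320,340,364)])
im=np.load('e.npz')['image'][230:360,220:420,::-1]; cv2.imwrite('pics/e2.png',cv2.resize(im,None,fx=4,fy=4,interpolation=cv2.INTER_CUBIC))
for n in('top','scene'):shot(n,'e_'+n)
im=cv2.imread('pics/e_scene.png')[270:400,150:310]; cv2.imwrite('pics/e3.png',cv2.resize(im,None,fx=4,fy=4,interpolation=cv2.INTER_CUBIC))
```

```text
d
220 [(215, [14.0, -59.0, -27.0], np.float32(198.0)), (270, [10.0, -27.0, -28.0], np.float32(194.0)), (278, [6.0, -23.0, -29.0], np.float32(190.0)), (300, [7.0, -11.0, -28.0], np.float32(191.0)), (320, [7.0, 0.0, -28.0], np.float32(191.0)), (340, [6.0, 11.0, -29.0], np.float32(190.0)), (364, [6.0, 24.0, -29.0], np.float32(190.0))]
240 [(215, [14.0, -60.0, -15.0], np.float32(201.0)), (270, [6.0, -27.0, -17.0], np.float32(193.0)), (278, [8.0, -23.0, -17.0], np.float32(195.0)), (300, [7.0, -11.0, -17.0], np.float32(194.0)), (320, [2.0, 0.0, -19.0], np.float32(189.0)), (340, [7.0, 11.0, -17.0], np.float32(194.0)), (364, [6.0, 24.0, -18.0], np.float32(193.0))]
255 [(215, [15.0, -61.0, -6.0], np.float32(205.0)), (270, [6.0, -28.0, -9.0], np.float32(196.0)), (278, [7.0, -23.0, -8.0], np.float32(197.0)), (300, [-16.0, -10.0, -17.0], np.float32(172.0)), (320, [-21.0, 0.0, -18.0], np.float32(167.0)), (340, [-14.0, 10.0, -16.0], np.float32(174.0)), (364, [7.0, 25.0, -8.0], np.float32(197.0))]
265 [(215, [15.0, -62.0, 1.0], np.float32(207.0)), (270, [6.0, -28.0, -3.0], np.float32(197.0)), (278,
[... 5459 characters left out ...]
, -9.0], np.float32(135.0))]
325 [(215, [-110.0, -22.0, -34.0], np.float32(77.0)), (270, [-67.0, -17.0, -9.0], np.float32(125.0)), (278, [-68.0, -15.0, -9.0], np.float32(125.0)), (300, [-29.0, -9.0, 14.0], np.float32(169.0)), (320, [-31.0, 0.0, 13.0], np.float32(167.0)), (340, [-29.0, 10.0, 14.0], np.float32(169.0)), (364, [-68.0, 16.0, -9.0], np.float32(125.0))]
340 [(215, [-115.0, -21.0, -34.0], np.float32(72.0)), (270, [-77.0, -16.0, -9.0], np.float32(116.0)), (278, [-78.0, -13.0, -9.0], np.float32(115.0)), (300, [15.0, -12.0, 51.0], np.float32(221.0)), (320, [15.0, 0.0, 51.0], np.float32(221.0)), (340, [14.0, 13.0, 51.0], np.float32(221.0)), (364, [-76.0, 15.0, -8.0], np.float32(117.0))]
```

View pics/e2.png

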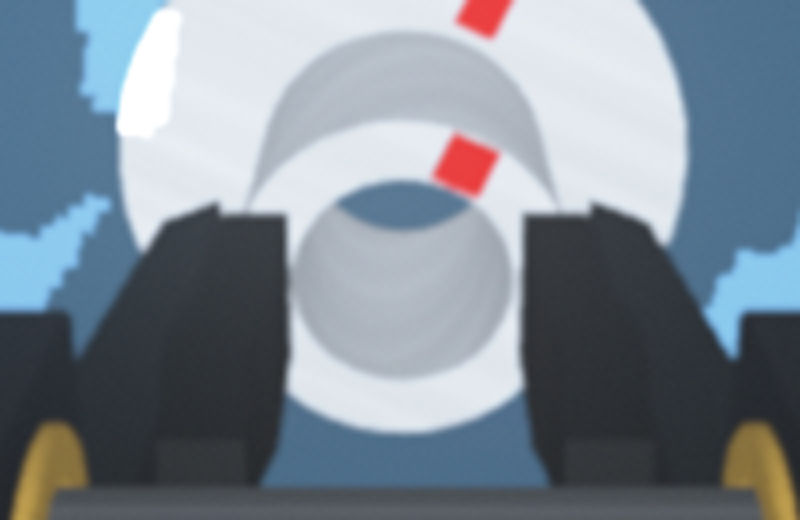

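View pics/e3.png

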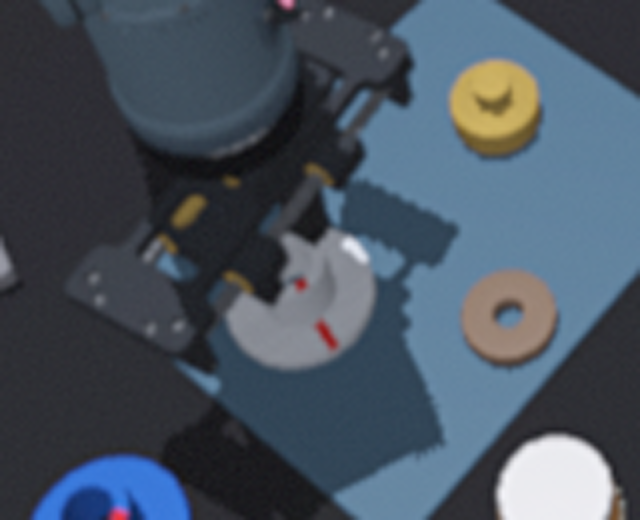

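Run:
```python
from h import *
f=dict(np.load('e.npz')); t=(f['p'],f['R']); P=cloud(f,t); T=(P-t[0])@t[1]
for u in (276,280,284,288,354,358,362): print(u,[(v,T[v,u].round(0).tolist()) for v in range(281,290,1) if f['z_map'][v,u]<159])
# bits of finger between z -9.. : all points |y|<40 x in -60..-20, near
m=(abs(T[...,2])<10)&(T[...,0]<-20)&(T[...,0]>-90)&(f['image'].max(-1)<90); q=T[m]; print(m.sum(), q.max(0), np.percentile(q[:,0],[90,97,99,99.8]))
print('gap profile')
for v in (285,290,300,310,325,340,348):
    dk=f['image'][v].max(-1)<90; us=[u for u in range(230,410) if dk[u] and abs(T[v,u,2])<11 and T[v,u,0]<-25]
    l=max([u for u in us if u<320],default=0); r=min([u for u in us if u>320],default=0); print(v,l,r,T[v,l-1].round(0) ,T[v,r+1].round(0))
```

```text
276 [(284, [-34.0, -19.0, -9.0]), (285, [-34.0, -19.0, -9.0]), (286, [-36.0, -19.0, -9.0]), (287, [-37.0, -19.0, -9.0]), (288, [-37.0, -19.0, -9.0]), (289, [-38.0, -19.0, -9.0])]
280 [(285, [-33.0, -18.0, -9.0]), (286, [-35.0, -17.0, -9.0]), (287, [-35.0, -17.0, -9.0]), (288, [-37.0, -17.0, -9.0]), (289, [-39.0, -17.0, -9.0])]
284 [(283, [-32.0, -16.0, -9.0]), (285, [-34.0, -16.0, -9.0]), (286, [-36.0, -16.0, -9.0]), (287, [-35.0, -16.0, -8.0]), (288, [-37.0, -16.0, -9.0]), (289, [-38.0, -15.0, -9.0])]
288 [(284, [-34.0, -14.0, -9.0]), (285, [-35.0, -14.0, -9.0]), (286, [-35.0, -14.0, -9.0]), (287, [-35.0, -14.0, -9.0]), (288, [-37.0, -14.0, -9.0]), (289, [-40.0, -13.0, -10.0])]
354 [(284, [-33.0, 16.0, -9.0]), (285, [-35.0, 15.0, -9.0]), (286, [-36.0, 15.0, -9.0]), (287, [-36.0, 15.0, -9.0]), (288, [-38.0, 15.0, -9.0]), (289, [-39.0, 15.0, -9.0])]
358 [(283, [-33.0, 17.0, -9.0]), (284, [-32.0, 17.0, -9.0]), (285, [-33.0, 17.0, -9.0]), (286, [-35.0, 17.0, -9.0]), (287, [-36.0, 17.0, -9.0]), (288, [-37.0, 17.0, -9.0]), (289, [-38.0, 17.0, -9.0])]
362 [(284, [-32.0, 19.0, -9.0]), (285, [-35.0, 19.0, -9.0]), (286, [-35.0, 19.0, -9.0]), (287, [-37.0, 19.0, -9.0]), (288, [-37.0, 19.0, -9.0]), (289, [-39.0, 19.0, -9.0])]
4032 [-32.30627174  29.50001693   9.9462462 ] [-42.85518413 -36.98756705 -34.7574042  -33.36096765]
gap profile
285 290 352 [-34. -14.  -9.] [-34.  15.  -9.]
290 290 352 [-40. -13.  -9.] [-39.  15.  -9.]
300 290 351 [-45. -13.  -7.] [-45.  14.  -7.]
310 291 351 [-42. -13.  -1.] [-46.  14.  -3.]
325 290 352 [-47. -13.   3.] [-51.  14.   1.]
340 288 353 [-53. -13.   7.] [-53.  14.   7.]
348 285 357 [-58. -14.   7.] [-60.  15.   6.]
```

Call:
{"op": "step_arm", "data": {"xyz": [[0,0,0],[0,0,0],[0,0,0],[0,0,0],[0,0,0],[0,0,0],[0,0,0],[0.5,0,0.05],[0.5,0,0],[0.5,0,0],[0,0,0],[0,0,0]], "dr": [[0,0,0],[0,0,0],[0,0,0],[0,0,0],[0,0,0],[0,0,0],[0,0,0],[0,0,0],[0,0,0],[0,0,0],[0,0,0],[0,0,0]], "claw": [0,0,0,0,0,0,0,0,0,0,0,0]}}

```text
t: 5.5
tcp_pos: [527.6, -300.0, 2.8]
tcp_rot: [[-0.001, 0.165, -0.986], [0.0, -0.986, -0.165], [-1.0, -0.0, 0.0]]
ft_force: [0.3, -0.6, -0.3]
finger_gap: 88.2
```

Run:
```python
from hub import *
f,t=shot('wrist','g'); print(t[0].round(1)); hub(f,t,(320,268),4,rad=85)
```

```text
[ 527.6 -300.     2.8]
disc [ 527.3 -300.5] 40.7 0.94
z 12 red n 334 ang -16.3 r 31.4
z 48 red n 150 ang -16.4 r 16.7
```

View pics/g.png

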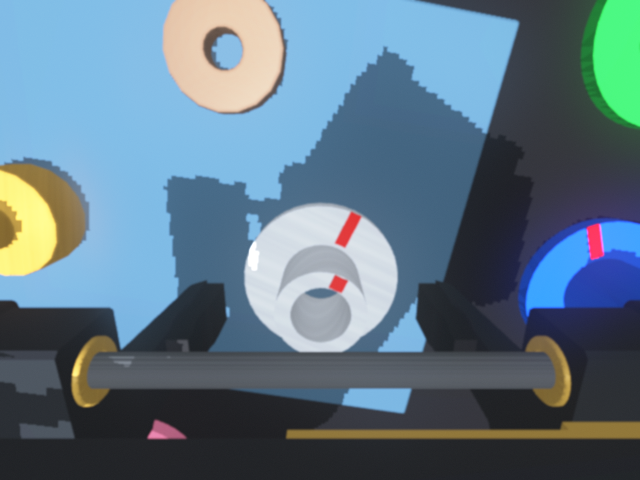

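Call:
{"op": "step_arm", "data": {"xyz": [[0.5,0,0],[0.5,0,0],[0.5,0,0],[0.4,0,0],[0,0,0],[0,0,0]], "dr": [[0,0,0],[0,0,0],[0,0,0],[0,0,0],[0,0,0],[0,0,0]], "claw": [0,0,0,0,0,0]}}

```text
t: 6.15
tcp_pos: [527.7, -300.1, -16.1]
tcp_rot: [[-0.0, 0.165, -0.986], [0.0, -0.986, -0.165], [-1.0, -0.0, 0.0]]
ft_force: [0.2, 0.4, -0.0]
finger_gap: 88.3
```

Call:
{"op": "step_arm", "data": {"xyz": [[0,0,0],[0,0,0],[0,0,0],[0,0,0],[0,0,0],[0,0,0],[0,0,0],[0,0,0],[0,0,0],[0,0,0]], "dr": [[0,0,0],[0,0,0],[0,0,0],[0,0,0],[0,0,0],[0,0,0],[0,0,0],[0,0,0],[0,0,0],[0,0,0]], "claw": [0.3,0.4,0.5,0.6,0.7,0.7,0.7,0.7,0.7,0.7], "grip_force": 30}}

```text
t: 7.15
tcp_pos: [527.8, -300.1, -15.9]
tcp_rot: [[-0.0, 0.165, -0.986], [-0.0, -0.986, -0.165], [-1.0, -0.0, 0.0]]
ft_force: [0.0, 0.1, 0.1]
finger_gap: 39.0
```

Run:
```python
from hub import *
f,t=shot('wrist','i'); print(t[0].round(1)); hub(f,t,(320,272),4,rad=90)
```

```text
[ 527.8 -300.1  -15.9]
disc [ 533.3 -299.7] 35.9 0.38
z 12 red n 310 ang -21.8 r 28.4
z 48 red n 85 ang -29.2 r 13.2
```

View pics/i.png

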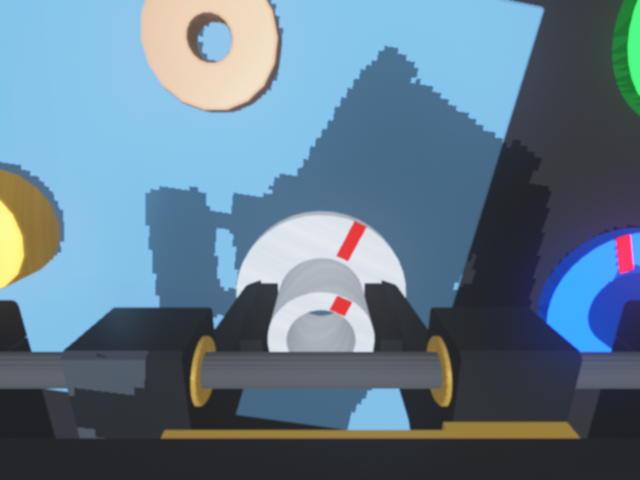

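Call:
{"op": "step_arm", "data": {"xyz": [[-0.5,0,0],[-1.5,0,0],[-3,0,0],[-4,0,0],[-4,0,0],[-4,0,0],[-4,0,0],[-3,0,0],[-1,0,0],[0,0,0]], "dr": [[0,0,0],[0,0,0],[0,0,0],[0,0,0],[0,0,0],[0,0,0],[0,0,0],[0,0,0],[0,0,0],[0,0,0]], "claw": [0.7,0.7,0.7,0.7,0.7,0.7,0.7,0.7,0.7,0.7]}}

```text
t: 8.2
tcp_pos: [528.3, -300.4, 235.7]
tcp_rot: [[0.003, 0.165, -0.986], [-0.001, -0.986, -0.165], [-1.0, 0.002, -0.002]]
ft_force: [0.4, 0.4, -2.2]
finger_gap: 38.9
```

Call:
{"op": "step_arm", "data": {"xyz": [[0,-2,-0.5],[0,-3.2,-0.8],[0,-3.2,-0.8],[0,-3.2,-0.8],[0,-3.2,-0.8],[0,-3.2,-0.8],[0,-3.2,-0.8],[0,-3.2,-0.8],[0,-3.2,-0.8],[0,-3.2,-0.8],[0,-3.2,-0.8],[0,-3.2,-0.8],[0,-3.2,-0.8],[0,-3.2,-0.8],[0,-3.2,-0.8],[0,-1.3,-0.3],[0,0,0],[0,0,0]], "dr": [[0,0,0],[0,0,0],[0,0,0],[0,0,0],[0,0,0],[0,0,0],[0,0,0],[0,0,0],[0,0,0],[0,0,0],[0,0,0],[0,0,0],[0,0,0],[0,0,0],[0,0,0],[0,0,0],[0,0,0],[0,0,0]], "claw": [0.7,0.7,0.7,0.7,0.7,0.7,0.7,0.7,0.7,0.7,0.7,0.7,0.7,0.7,0.7,0.7,0.7,0.7]}}

```text
t: 10.0
tcp_pos: [566.4, 192.0, 232.9]
tcp_rot: [[-0.002, 0.164, -0.986], [-0.002, -0.986, -0.164], [-1.0, 0.002, 0.002]]
ft_force: [0.4, -1.0, -2.6]
finger_gap: 39.5
```

Call:
{"op": "step_arm", "data": {"xyz": [[0,0,0],[0,0,0],[0,0,0],[0,0,0],[0,0,0],[0,0,0],[0,0,0],[0,0,0],[0,0,0],[0,0,0],[0,0,0],[0,0,0],[0,0,0],[0,0,0],[0,0,0],[2,0,0],[2.5,0,0],[2.5,0,0],[0,0,0],[0,0,0]], "dr": [[-0.14,0,0],[-0.14,0,0],[-0.14,0,0],[-0.14,0,0],[-0.14,0,0],[-0.14,0,0],[-0.14,0,0],[-0.14,0,0],[-0.14,0,0],[-0.14,0,0],[-0.14,0,0],[-0.14,0,0],[-0.14,0,0],[-0.14,0,0],[-0.07,0,0],[0,0,0],[0,0,0],[0,0,0],[0,0,0],[0,0,0]], "claw": [0.7,0.7,0.7,0.7,0.7,0.7,0.7,0.7,0.7,0.7,0.7,0.7,0.7,0.7,0.7,0.7,0.7,0.7,0.7,0.7]}}

```text
t: 12.0
tcp_pos: [567.0, 192.2, 164.2]
tcp_rot: [[-0.001, 0.812, 0.583], [-0.001, 0.583, -0.812], [-1.0, -0.001, 0.001]]
ft_force: [-0.1, -0.2, -0.8]
finger_gap: 39.2
```

Run:
```python
from hub import *
f,t=shot('wrist','k'); print(t[0].round(1),t[1].round(3).tolist(),np.round(sensors.observe()['qpos'],2), sensors.observe()['finger_gap'])
```

```text
[567.  192.2 164.2] [[-0.001, 0.812, 0.583], [-0.001, 0.583, -0.812], [-1.0, -0.001, 0.001]] [ 0.04  0.57 -0.62  1.69  0.38  1.   -0.09] 39.14088156960574
```

View pics/k.png

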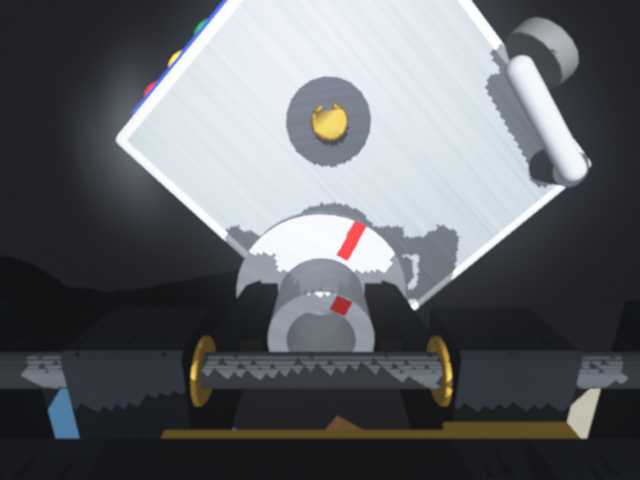

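Run:
```python
from hub import *
f=dict(np.load('k.npz')); t=(f['p'],f['R']); P=cloud(f,t); im=f['image']
h=cv2.cvtColor(im,cv2.COLOR_RGB2HSV)
win=np.zeros((480,640),np.uint8); cv2.circle(win,(329,122),55,1,-1)
br=((h[...,0]>15)&(h[...,0]<35)&(h[...,1]>110)&(h[...,2]>60)&(win>0)).astype(np.uint8)
dark=((h[...,2]<150)&(win>0)).astype(np.uint8)|br
dark=cv2.morphologyEx(dark,cv2.MORPH_OPEN,np.ones((5,5),np.uint8))
c=max(cv2.findContours(dark,cv2.RETR_EXTERNAL,cv2.CHAIN_APPROX_NONE)[0],key=cv2.contourArea)
fl=(dark>0)&(br==0)&(cv2.erode(dark,np.ones((7,7)))>0)&(cv2.dilate(br,np.ones((9,9)))==0)
zf=np.nanmedian(P[fl][:,2]); top=P[80:180,380:430,2]; print('flange z',zf,'housing',np.nanmedian(top))
sh=(br>0)&(h[...,2]>180); zs=np.nanpercentile(P[sh][:,2],[10,50,80,95]); print('shaft z',zs,sh.sum())
for z in (zf,): Q=ray(f,c[:,0],z,t); ct,r=circ(Q); print('flange',ct.round(1),r.round(1),np.std(np.hypot(*(Q[:,:2]-ct).T)).round(2))
np.save('br.npy',br)
cr=im[75:170,280:380,::-1]; cv2.imwrite('pics/k2.png',cv2.resize(cr,None,fx=6,fy=6,interpolation=cv2.INTER_CUBIC))
cb=max(cv2.findContours(br,cv2.RETR_EXTERNAL,cv2.CHAIN_APPROX_NONE)[0],key=cv2.contourArea)
Q=ray(f,cb[:,0],zf+26,t); q=Q[:,:2]-ct; print(np.c_[np.degrees(np.arctan2(q[:,1],q[:,0])),np.hypot(*q.T)].round(0)[::2].tolist())
```

```text
flange z 84.71788521114411 housing 74.67921333821414
shaft z [109.61981174 110.6263814  111.21550073 111.82541601] 813
flange [525.8 259.5] 27.4 2.06
[[116.0, 12.0], [115.0, 11.0], [114.0, 9.0], [116.0, 8.0], [125.0, 7.0], [134.0, 8.0], [143.0, 8.0], [154.0, 8.0], [161.0, 8.0], [167.0, 9.0], [166.0, 10.0], [162.0, 11.0], [159.0, 12.0], [163.0, 13.0], [169.0, 13.0], [176.0, 13.0], [-179.0, 12.0], [-174.0, 13.0], [-168.0, 13.0], [-163.0, 12.0], [-157.0, 12.0], [-152.0, 12.0], [-146.0, 12.0], [-140.0, 12.0], [-134.0, 11.0], [-128.0, 12.0], [-121.0, 11.0], [-113.0, 11.0], [-104.0, 11.0], [-96.0, 10.0], [-86.0, 10.0], [-80.0, 10.0], [-73.0, 9.0], [-64.0, 9.0], [-57.0, 9.0], [-49.0, 9.0], [-40.0, 9.0], [-33.0, 9.0], [-22.0, 9.0], [-14.0, 9.0], [-3.0, 9.0], [8.0, 10.0], [16.0, 10.0], [23.0, 9.0], [31.0, 10.0], [38.0, 10.0], [45.0, 10.0], [52.0, 10.0], [58.0, 10.0], [65.0, 10.0], [71.0, 11.0], [78.0, 11.0], [87.0, 11.0], [96.0, 11.0], [104.0, 12.0], [110.0, 12.0]]
```

View pics/k2.png

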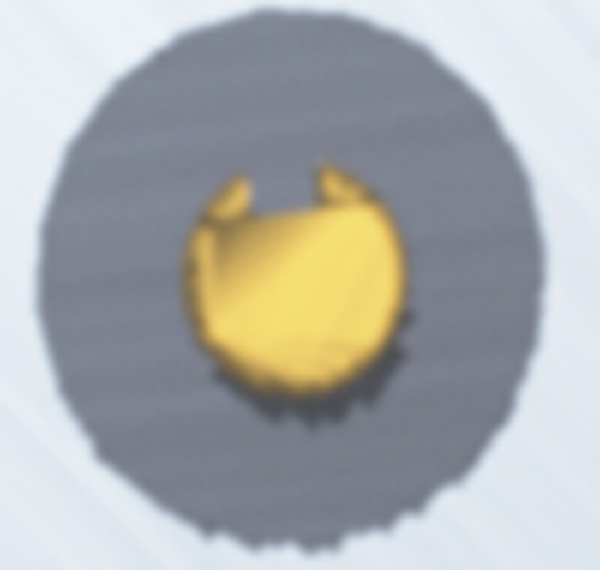

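Run:
```python
from hub import *
f=dict(np.load('k.npz')); t=(f['p'],f['R']); im=f['image']; h=cv2.cvtColor(im,cv2.COLOR_RGB2HSV); br=np.load('br.npy')
zf=84.7
print('V along row 140',h[140,280:380:6,2].tolist())
win=np.zeros((480,640),np.uint8); cv2.circle(win,(329,122),50,1,-1)
for th in (150,170,180,190):
    d=(((h[...,2]<th)&(win>0))|(br>0)).astype(np.uint8); d=cv2.morphologyEx(d,cv2.MORPH_CLOSE,np.ones((9,9),np.uint8))
    c=max(cv2.findContours(d,cv2.RETR_EXTERNAL,cv2.CHAIN_APPROX_NONE)[0],key=cv2.contourArea)
    Q=ray(f,c[:,0],zf,t); ct,r=circ(Q); print(th,'flange',ct.round(1),r.round(1),np.std(np.hypot(*(Q[:,:2]-ct).T)).round(2))
cb=max(cv2.findContours(br,cv2.RETR_EXTERNAL,cv2.CHAIN_APPROX_NONE)[0],key=cv2.contourArea)
Q=ray(f,cb[:,0],zf+24,t); c0=Q.mean(0)[:2]
for _ in range(4):
    q=Q[:,:2]-c0; a=np.degrees(np.arctan2(q[:,1],q[:,0])); k=(np.hypot(*q.T)>8.5)&((a<105)|(a>170)); c0,r=circ(Q[k]); print('shaft',c0.round(1),r.round(1),np.std(np.hypot(*(Q[k][:,:2]-c0).T)).round(2))
# notch
for z in(zf+26,zf+24):
    q=ray(f,cb[:,0],z,t)[:,:2]-c0; a=np.degrees(np.arctan2(q[:,1],q[:,0])); rr=np.hypot(*q.T); o=np.argsort(a); print([(int(a[i]),round(rr[i],1)) for i in o if 90<a[i]<180])
```

```text
V along row 140 [243, 239, 141, 141, 142, 142, 143, 89, 110, 103, 88, 137, 137, 135, 136, 238, 239]
150 flange [524.4 259.7] 28.4 0.35
170 flange [524.2 259.8] 28.9 0.3
180 flange [524.2 259.8] 29.0 0.3
190 flange [524.2 259.7] 29.3 0.32
shaft [524.2 260.1] 10.9 0.31
shaft [524.1 260.1] 10.9 0.19
shaft [524.1 260.1] 10.9 0.19
shaft [524.1 260.1] 10.9 0.19
[(91, np.float64(10.7)), (95, np.float64(10.9)), (98, np.float64(10.6)), (103, np.float64(7.7)), (103, np.float64(10.9)), (104, np.float64(8.3)), (105, np.float64(7.0)), (106, np.float64(8.8)), (106, np.float64(10.7)), (107, np.float64(9.4)), (108, np.float64(9.9)), (109, np.float64(10.5)), (110, np.float64(6.8)), (114, np.float64(6.1)), (120, np.float64(6.0)), (126, np.float64(6.0)), (132, np.float64(6.0)), (138, np.float64(6.1)), (145, np.float64(5.7)), (151, np.float64(6.0)), (156, np.float64(6.3)), (158, np.float64(10.6)), (160, np.float64(10.1)), (161, np.float64(10.9)), (161, np.float64(6.6)), (162, np.float64(9.6)), (163, np.float64(11.3)), (164, np.float64(9.1)), (165, np.float64(7.0)), (166, np.float64(8.7)), (168, np.float
[... 310 characters left out ...]
np.float64(9.0)), (106, np.float64(10.8)), (107, np.float64(9.5)), (108, np.float64(10.1)), (109, np.float64(10.6)), (110, np.float64(6.9)), (114, np.float64(6.2)), (120, np.float64(6.1)), (126, np.float64(6.1)), (132, np.float64(6.1)), (138, np.float64(6.2)), (145, np.float64(5.8)), (150, np.float64(6.1)), (156, np.float64(6.3)), (158, np.float64(10.7)), (159, np.float64(10.2)), (160, np.float64(6.7)), (160, np.float64(11.0)), (161, np.float64(9.7)), (163, np.float64(11.4)), (163, np.float64(9.2)), (164, np.float64(7.1)), (166, np.float64(8.8)), (167, np.float64(11.3)), (168, np.float64(7.5)), (168, np.float64(8.3)), (169, np.float64(10.9)), (174, np.float64(11.0)), (178, np.float64(11.1))]
```

```bash
cat > th.py <<'E'
from h import *
# hub in tool frame, from wrist picture: disc arc at tool x=xd, boss sides
def toolray(f,uv,x):
    T=np.asarray(f['T_tool_cam']);K=f['K'];uv=np.atleast_2d(uv).astype(float)
    d=np.c_[(uv[:,0]-K[0,2])/K[0,0],(uv[:,1]-K[1,2])/K[1,1],np.ones(len(uv))]@T[:3,:3].T
    return T[:3,3]+d*((x-T[0,3])/d[:,0])[:,None]
E
python3 - <<'E'
from th import *
for n in 'ik':
    f=dict(np.load(n+'.npz')); im=f['image']; t=(f['p'],f['R']); T=(cloud(f,t)-t[0])@t[1]
    cr=im[200:360,220:420,::-1]; cv2.imwrite(f'pics/{n}3.png',cv2.resize(cr,None,fx=4,fy=4,interpolation=cv2.INTER_CUBIC))
    v=T[225:255,290:350,0]; print(n,'disc x',np.nanmedian(v)); print('boss top x',np.nanmedian(T[306:312,300:325,0]))
    g=im.astype(int).max(-1); 
    for r in (215,225,235,250,320,330,340): print(r,g[r,225:415:4].tolist())
    q=red(im); 
    for lo,hi,x in((215,262,-28),(292,318,-64)):
        v,u=np.nonzero(q[lo:hi,280:400]); Q=toolray(f,np.c_[u+280,v+lo],x); print('red',Q.mean(0).round(1),len(u))
E
```

```text
i disc x -27.64387396024903
boss top x -63.41358621762959
215 [142, 144, 143, 142, 142, 142, 143, 143, 143, 143, 143, 143, 143, 144, 143, 143, 146, 168, 187, 194, 204, 210, 218, 223, 221, 217, 211, 205, 193, 187, 180, 157, 140, 138, 139, 138, 138, 138, 139, 137, 137, 138, 138, 138, 137, 136, 137, 136]
225 [142, 141, 142, 142, 143, 143, 141, 142, 143, 142, 143, 143, 166, 209, 236, 239, 239, 238, 237, 236, 236, 237, 236, 234, 236, 237, 237, 236, 234, 234, 234, 234, 228, 231, 221, 178, 158, 139, 139, 138, 138, 138, 139, 138, 137, 137, 136, 136]
235 [234, 235, 189, 142, 142, 143, 143, 142, 142, 169, 232, 236, 235, 234, 234, 234, 235, 236, 237, 237, 238, 239, 239, 238, 236, 236, 237, 236, 235, 235, 233, 230, 231, 231, 229, 233, 233, 233, 222, 158, 138, 139, 138, 138, 138, 137, 137, 137]
250 [234, 234, 235, 155, 141, 141, 191, 233, 234, 234, 234, 233, 234, 234, 234, 235, 236, 237, 237, 236, 236, 235, 234, 234, 234, 235, 235, 236, 234, 231, 232, 231, 230, 236, 236, 235, 235, 235, 236, 236, 235, 234, 162, 139, 138, 138, 137, 137]
320 [53, 54, 56, 54, 56, 51, 52, 53, 54, 56, 53, 64, 236, 237,
[... 1725 characters left out ...]
30, 31, 32, 34, 34, 34, 42, 163, 166, 167, 166, 163, 155, 116, 118, 123, 122, 123, 123, 124, 125, 123, 122, 123, 117, 117, 159, 162, 162, 162, 164, 149, 39, 40, 40, 38, 38, 38, 38, 39, 40, 39, 39]
330 [29, 30, 30, 30, 30, 29, 30, 30, 31, 32, 31, 140, 160, 162, 163, 165, 117, 109, 115, 119, 119, 120, 120, 122, 122, 122, 124, 121, 118, 114, 113, 111, 128, 161, 160, 160, 159, 112, 34, 34, 36, 34, 35, 34, 35, 36, 35, 35]
340 [29, 29, 28, 27, 32, 30, 33, 33, 33, 32, 30, 158, 161, 161, 160, 152, 104, 110, 112, 115, 117, 119, 120, 121, 121, 120, 119, 116, 115, 115, 112, 110, 107, 158, 163, 164, 164, 150, 31, 34, 35, 35, 35, 35, 33, 32, 33, 32]
red [-28.   13.3 -27.4] 407
red [-64.    6.8 -14. ] 202
```

View pics/i3.png

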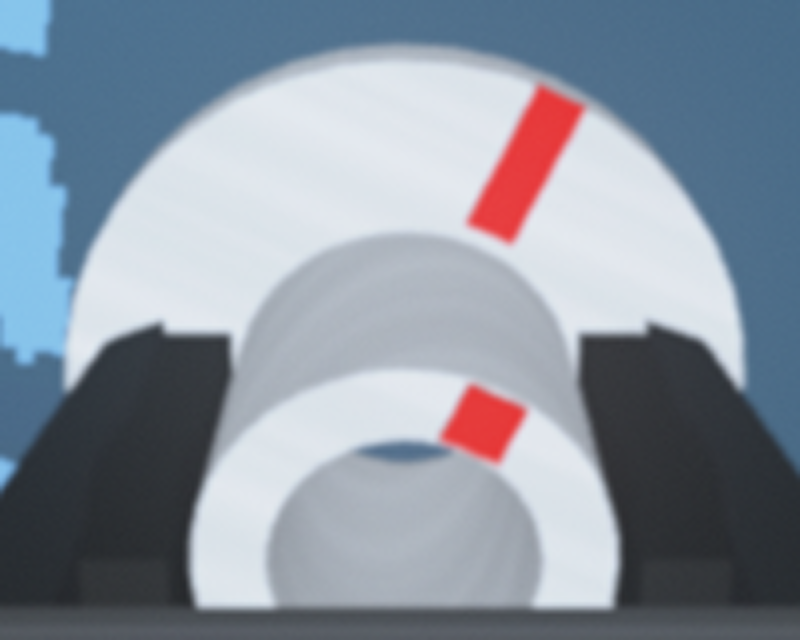

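Run:
```python
from th import *
from scipy.optimize import least_squares
for n in 'ik':
    f=dict(np.load(n+'.npz')); g=f['image'].astype(int).min(-1)
    th=185
    pts=[]
    for u in range(245,400):
        if n=='k' and not 280<u: continue
        col=g[205:275,u]; 
        # first row from below: go up from v=255 until dark
        v=262
        while v>205 and (g[v,u]>th or red(f['image'][v:v+1,u:u+1])[0,0] or g[v,u]>th): v-=1
        if v<262 and v>206: pts.append((u,v+.5))
    Q=toolray(f,pts,-27.8)[:,1:]; r=least_squares(lambda c:np.hypot(*(Q-c).T)-40,[0,0],loss='soft_l1'); print(n,'disc ctr y,z',r.x.round(2),len(pts),np.abs(r.fun).mean().round(2))
    # bore upper arc & boss sides
    e=[]
    for v in range(322,349):
        row=g[v]; l=[u for u in range(240,300) if row[u]>100]; rr=[u for u in range(340,400) if row[u]>100]
        e.append((min(l),max(rr)+1,v))
    e=np.array(e); L=toolray(f,e[:,[0,2]]-[.5,0],-63.7);R=toolray(f,e[:,[1,2]]-[.5,0],-63.7); 
    Q=np.r_[L,R][:,1:]; r=least_squares(lambda c:np.hypot(*(Q-c).T)-20,[0,0],loss='soft_l1'); print('boss',r.x.round(2),np.abs(r.fun).mean().round(2))
f=dict(np.load('k.npz'))
s=f['R'].T@(np.array([524.15,259.95,111])-f['p']); print('spindle in tool',s.round(2))
```

```text
i disc ctr y,z [-0.13  0.75] 118 3.07
boss [ 0.61 -0.47] 0.19
k disc ctr y,z [-2.9   1.42] 74 4.33
boss [-0.44  0.85] 0.12
spindle in tool [ 53.12   4.81 -80.07]
```

Call:
{"op": "step_arm", "data": {"xyz": [[0,0.16,-2.65],[0,0.15,-2.7],[0,0.15,-2.7],[0,0,0],[0,0,0],[1.5,0,0],[2,0,0],[1.5,0,0],[1,0,0],[0,0,0],[0,0,0],[0,0,0]], "dr": [[0,0,0],[0,0,0],[0,0,0],[0.13,0,0],[0.14,0,0],[0,0,0],[0,0,0],[0,0,0],[0,0,0],[0,0,0],[0,0,0],[0,0,0]], "claw": [0.7,0.7,0.7,0.7,0.7,0.7,0.7,0.7,0.7,0.7,0.7,0.7]}}

```text
t: 13.25
tcp_pos: [524.0, 262.4, 104.8]
tcp_rot: [[0.001, 0.938, 0.348], [0.001, 0.348, -0.938], [-1.0, 0.001, -0.0]]
ft_force: [0.6, -0.5, -3.2]
finger_gap: 39.0
```

Run:
```python
from h import *
f,t=shot('scene','m'); print(sensors.observe()['tcp_pos'])
g,_=shot('wrist','m_w')
a=f['image'][110:230,290:450,::-1]; cv2.imwrite('pics/m2.png',cv2.resize(a,None,fx=5,fy=5,interpolation=cv2.INTER_CUBIC))
```

```text
[523.92048474 262.47480516 104.89559207]
```

View pics/m2.png

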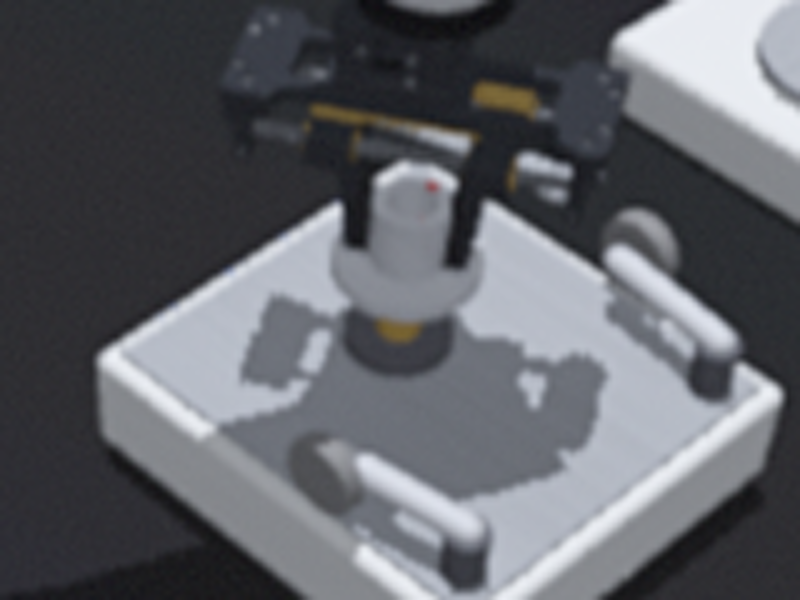

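View pics/m_w.png

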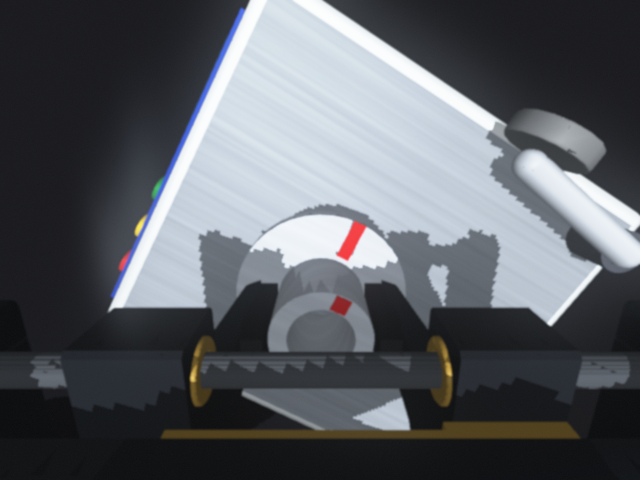

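Call:
{"op": "step_arm", "data": {"xyz": [[0,-0.09,0.2],[0.4,0,0],[0.4,0,0],[0,0,0],[0,0,0],[0,0,0],[0,0,0]], "dr": [[0,0,0],[0,0,0],[0,0,0],[0,0,0],[0,0,0],[0,0,0],[0,0,0]], "claw": [0.7,0.7,0.7,0.7,0.7,0.7,0.7]}}

```text
t: 14.05
tcp_pos: [523.3, 260.0, 96.2]
tcp_rot: [[0.0, 0.938, 0.348], [0.0, 0.348, -0.938], [-1.0, 0.0, -0.0]]
ft_force: [0.5, -0.3, -2.9]
finger_gap: 39.1
```

Run:
```python
from h import *
s=sensors.observe(); print(s['tcp_pos'].round(2) if hasattr(s['tcp_pos'],'round') else s['tcp_pos'],s['ft_force'])
f,t=shot('scene','n'); g,_=shot('top','n_t')
a=f['image'][130:200,330:410,::-1]; b=g['image'][220:300,160:250,::-1]
cv2.imwrite('pics/n2.png',np.hstack([cv2.resize(a,(400,350),interpolation=cv2.INTER_CUBIC),cv2.resize(b,(390,350),interpolation=cv2.INTER_CUBIC)]))
```

```text
[523.31 260.    96.21] [ 0.53697884 -0.32567131 -2.88423238]
```

View pics/n2.png

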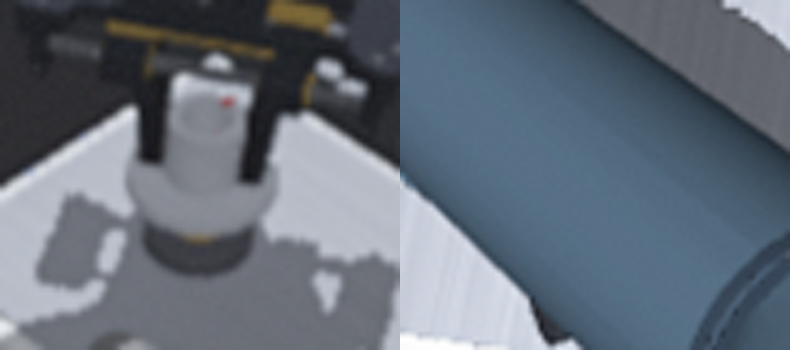

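Call:
{"op": "step_arm", "data": {"xyz": [[0,0.05,0.02],[0.2,0,0],[0.2,0,0],[0.15,0,0],[0.15,0,0],[0.1,0,0],[0,0,0],[0,0,0]], "dr": [[0,0,0],[0,0,0],[0,0,0],[0,0,0],[0,0,0],[0,0,0],[0,0,0],[0,0,0]], "claw": [0.7,0.7,0.7,0.7,0.7,0.7,0.7,0.7]}}

```text
t: 14.95
tcp_pos: [523.8, 259.9, 88.1]
tcp_rot: [[0.0, 0.938, 0.348], [-0.0, 0.348, -0.938], [-1.0, 0.0, 0.0]]
ft_force: [-0.1, -0.8, -2.7]
finger_gap: 39.1
```

Call:
{"op": "step_arm", "data": {"xyz": [[0.15,0,0],[0.15,0,0],[0.15,0,0],[0.1,0,0],[0,0,0],[0,0,0]], "dr": [[0,0,0],[0,0,0],[0,0,0],[0,0,0],[0,0,0],[0,0,0]], "claw": [0.7,0.7,0.7,0.7,0.7,0.7]}}

```text
t: 15.55
tcp_pos: [523.7, 259.9, 82.6]
tcp_rot: [[-0.0, 0.938, 0.348], [-0.0, 0.348, -0.938], [-1.0, -0.0, -0.0]]
ft_force: [-0.4, 0.4, -1.7]
finger_gap: 39.5
```

Call:
{"op": "step_arm", "data": {"xyz": [[0.1,0,0],[0.1,0,0],[0.1,0,0],[0.1,0,0],[0,0,0],[0,0,0]], "dr": [[0,0,0],[0,0,0],[0,0,0],[0,0,0],[0,0,0],[0,0,0]], "claw": [0.7,0.7,0.7,0.7,0.7,0.7]}}

```text
t: 16.15
tcp_pos: [523.7, 259.9, 78.6]
tcp_rot: [[-0.0, 0.938, 0.348], [0.0, 0.348, -0.938], [-1.0, -0.0, -0.0]]
ft_force: [-0.7, -0.3, -2.4]
finger_gap: 39.0
```

Call:
{"op": "step_arm", "data": {"xyz": [[0.05,0,0],[0.05,0,0],[0,0,0],[0,0,0]], "dr": [[0,0,0],[0,0,0],[0,0,0],[0,0,0]], "claw": [0.7,0.7,0.7,0.7]}}

```text
t: 16.55
tcp_pos: [523.8, 259.9, 77.6]
tcp_rot: [[-0.0, 0.938, 0.348], [0.0, 0.348, -0.938], [-1.0, -0.0, -0.0]]
ft_force: [-0.1, 0.5, -3.3]
finger_gap: 39.1
```

Call:
{"op": "step_arm", "data": {"xyz": [[0.05,0,0],[0,0,0],[0,0,0]], "dr": [[0,0,0],[0,0,0],[0,0,0]], "claw": [0.7,0.7,0.7]}}

```text
t: 16.85
tcp_pos: [523.8, 259.9, 77.1]
tcp_rot: [[0.0, 0.938, 0.348], [0.0, 0.348, -0.938], [-1.0, 0.0, -0.0]]
ft_force: [-0.7, -0.1, -1.4]
finger_gap: 39.2
```

Call:
{"op": "step_arm", "data": {"xyz": [[0.03,0,0],[0,0,0],[0,0,0]], "dr": [[0,0,0],[0,0,0],[0,0,0]], "claw": [0.7,0.7,0.7]}}

```text
t: 17.15
tcp_pos: [523.8, 259.9, 77.0]
tcp_rot: [[0.0, 0.938, 0.348], [-0.0, 0.348, -0.938], [-1.0, 0.0, 0.0]]
ft_force: [-0.6, -0.6, 1.0]
finger_gap: 39.1
```

Call:
{"op": "step_arm", "data": {"xyz": [[0.03,0,0],[0,0,0],[0,0,0],[0,0,0],[0,0,0],[0,0,0],[0,0,0],[0,0,0],[0,0,0]], "dr": [[0,0,0],[0,0,0],[-0.1,0,0],[-0.1,0,0],[-0.1,0,0],[-0.1,0,0],[-0.1,0,0],[0,0,0],[0,0,0]], "claw": [0.7,0.7,0.7,0.7,0.7,0.7,0.7,0.7,0.7]}}

```text
t: 18.05
tcp_pos: [524.5, 260.4, 76.8]
tcp_rot: [[0.001, 0.658, 0.753], [0.001, 0.753, -0.658], [-1.0, 0.002, 0.0]]
ft_force: [2.4, 1.3, 1.1]
finger_gap: 39.2
```

Run:
```python
from th import *
f,t=shot('wrist','p'); im=f['image']; print(t[0].round(2),sensors.observe()['ft_force'],sensors.observe()['moment'])
psi=np.degrees(np.arctan2(t[1][1,1],t[1][0,1])); print('psi',psi)
q=red(im)
for lo,hi,x in((215,262,-28),(292,318,-64)):
    v,u=np.nonzero(q[lo:hi,280:400]); Q=toolray(f,np.c_[u+280,v+lo],x).mean(0)-[0,.2,.4]; print('tab',psi+np.degrees(np.arctan2(-Q[2],Q[1])),Q.round(1))
```

```text
[524.54 260.37  76.83] [3.38945211 0.26004578 0.34232323] [ 0.21877005 -0.53361238 -0.02032896]
psi 48.825501606017326
tab 113.92297784442292 [-28.   12.9 -27.8]
tab 114.70147959154654 [-64.    6.4 -14.3]
```

Call:
{"op": "step_arm", "data": {"xyz": [[0,-0.06,-0.03],[0.02,0,0],[0,0,0],[0,0,0],[0,0,0],[0,0,0],[0,0,0]], "dr": [[0,0,0],[-0.07,0,0],[-0.07,0,0],[-0.07,0,0],[-0.06,0,0],[0,0,0],[0,0,0]], "claw": [0.7,0.7,0.7,0.7,0.7,0.7,0.7]}}

```text
t: 18.8
tcp_pos: [523.0, 259.9, 76.1]
tcp_rot: [[-0.0, 0.433, 0.901], [0.001, 0.901, -0.433], [-1.0, 0.0, -0.0]]
ft_force: [2.1, 2.4, -4.0]
finger_gap: 38.9
```

Call:
{"op": "step_arm", "data": {"xyz": [[0.02,0,0],[0,0,0],[0,0,0]], "dr": [[-0.03,0,0],[0,0,0],[0,0,0]], "claw": [0.7,0.7,0.7]}}

```text
t: 19.1
tcp_pos: [523.2, 259.8, 76.1]
tcp_rot: [[0.0, 0.404, 0.915], [0.0, 0.915, -0.404], [-1.0, 0.0, -0.0]]
ft_force: [2.6, 3.0, -3.4]
finger_gap: 39.1
```

Call:
{"op": "step_arm", "data": {"xyz": [[0.02,0,0],[0,0,0],[0,0,0]], "dr": [[-0.03,0,0],[0,0,0],[0,0,0]], "claw": [0.7,0.7,0.7]}}

```text
t: 19.4
tcp_pos: [523.1, 259.8, 76.0]
tcp_rot: [[0.0, 0.376, 0.927], [0.0, 0.927, -0.376], [-1.0, 0.0, -0.0]]
ft_force: [2.1, 3.1, -1.5]
finger_gap: 39.1
```

Call:
{"op": "step_arm", "data": {"xyz": [[0.05,0.03,0.03],[0.03,0,0],[0,0,0],[0,0,0]], "dr": [[-0.01,0,0],[0,0,0],[0,0,0],[0,0,0]], "claw": [0.7,0.7,0.7,0.7]}}

```text
t: 19.8
tcp_pos: [523.4, 259.7, 75.0]
tcp_rot: [[-0.0, 0.367, 0.93], [-0.0, 0.93, -0.367], [-1.0, -0.0, -0.0]]
ft_force: [2.0, 2.5, -1.6]
finger_gap: 39.6
```

Call:
{"op": "step_arm", "data": {"xyz": [[0,0.04,0.02],[0.08,0,0],[0.08,0,0],[0.08,0,0],[0,0,0],[0,0,0]], "dr": [[0,0,0],[0,0,0],[0,0,0],[0,0,0],[0,0,0],[0,0,0]], "claw": [0.7,0.7,0.7,0.7,0.7,0.7]}}

```text
t: 20.4
tcp_pos: [523.7, 259.7, 72.4]
tcp_rot: [[-0.001, 0.367, 0.93], [-0.001, 0.93, -0.367], [-1.0, -0.001, -0.0]]
ft_force: [0.8, 0.8, -3.9]
finger_gap: 39.6
```

Run:
```python
from th import *
f,t=shot('wrist','q'); im=f['image']; s=sensors.observe(); print(t[0].round(2),s['ft_force'],s['moment'])
psi=np.degrees(np.arctan2(t[1][1,1],t[1][0,1])); print('psi',psi)
q=red(im)
for lo,hi,x in((215,262,-28),(292,318,-64)):
    v,u=np.nonzero(q[lo:hi,280:400]); Q=toolray(f,np.c_[u+280,v+lo],x).mean(0)-[0,.2,.4]; print('tab',psi+np.degrees(np.arctan2(-Q[2],Q[1])),Q.round(1))
```

```text
[523.68 259.72  72.42] [ 0.70196885  1.72293731 -2.63296192] [ 0.33668612 -0.34770625 -0.03171113]
psi 68.46399735640406
tab 134.08867635662523 [-28.   12.7 -28.1]
tab 135.31818083256795 [-64.    6.2 -14.6]
```

Call:
{"op": "step_arm", "data": {"xyz": [[0.1,0.01,0],[0.1,0,0],[0.1,0,0],[0.1,0,0],[0.1,0,0],[0.1,0,0],[0,0,0],[0,0,0]], "dr": [[0,0,0],[0,0,0],[0,0,0],[0,0,0],[0,0,0],[0,0,0],[0,0,0],[0,0,0]], "claw": [0.7,0.7,0.7,0.7,0.7,0.7,0.7,0.7]}}

```text
t: 21.25
tcp_pos: [523.9, 260.1, 66.7]
tcp_rot: [[-0.0, 0.367, 0.93], [-0.0, 0.93, -0.367], [-1.0, -0.0, -0.0]]
ft_force: [-0.8, -0.1, -2.3]
finger_gap: 39.3
```

Call:
{"op": "step_arm", "data": {"xyz": [[0.05,0,0],[0.04,0,0],[0,0,0],[0,0,0]], "dr": [[0,0,0],[0,0,0],[0,0,0],[0,0,0]], "claw": [0.7,0.7,0.7,0.7]}}

```text
t: 21.65
tcp_pos: [523.9, 260.2, 65.8]
tcp_rot: [[-0.0, 0.367, 0.93], [-0.0, 0.93, -0.367], [-1.0, -0.0, -0.0]]
ft_force: [-0.0, -0.2, -3.4]
finger_gap: 38.7
```

Call:
{"op": "step_arm", "data": {"xyz": [[0.04,0,0],[0,0,0],[0,0,0]], "dr": [[0,0,0],[0,0,0],[0,0,0]], "claw": [0.7,0.7,0.7]}}

```text
t: 21.95
tcp_pos: [523.9, 260.1, 65.4]
tcp_rot: [[-0.0, 0.367, 0.93], [-0.0, 0.93, -0.367], [-1.0, -0.0, -0.0]]
ft_force: [-0.5, 0.3, -1.7]
finger_gap: 39.1
```

Call:
{"op": "step_arm", "data": {"xyz": [[0.04,0,0],[0,0,0],[0,0,0]], "dr": [[0,0,0],[0,0,0],[0,0,0]], "claw": [0.7,0.7,0.7]}}

```text
t: 22.25
tcp_pos: [523.9, 260.2, 65.1]
tcp_rot: [[0.0, 0.367, 0.93], [0.0, 0.93, -0.367], [-1.0, 0.0, 0.0]]
ft_force: [-0.0, 0.4, -0.3]
finger_gap: 39.1
```

Call:
{"op": "step_arm", "data": {"xyz": [[0.04,0,0],[0,0,0],[0,0,0]], "dr": [[0,0,0],[0,0,0],[0,0,0]], "claw": [0.7,0.7,0.7]}}

```text
t: 22.55
tcp_pos: [524.0, 260.2, 65.1]
tcp_rot: [[0.0, 0.367, 0.93], [-0.0, 0.93, -0.367], [-1.0, -0.0, 0.0]]
ft_force: [-2.5, -1.7, 5.7]
finger_gap: 39.3
```

Call:
{"op": "step_arm", "data": {"xyz": [[-0.05,0,0],[0,0,0],[0,0,0],[0,0,0],[0,0,0],[0,0,0],[0,0,0],[-0.5,0,0],[-1,0,0],[-2,0,0],[-3,0,0],[-3,0,0],[-3,0,0],[0,0,0],[0,0,0]], "dr": [[0,0,0],[0,0,0],[0,0,0],[0,0,0],[0,0,0],[0,0,0],[0,0,0],[0,0,0],[0,0,0],[0,0,0],[0,0,0],[0,0,0],[0,0,0],[0,0,0],[0,0,0]], "claw": [0.7,0.5,0.35,0.25,0.25,0.25,0.25,0.25,0.25,0.25,0.25,0.25,0.25,0.25,0.25]}}

```text
t: 24.05
tcp_pos: [524.3, 260.3, 191.1]
tcp_rot: [[0.002, 0.367, 0.93], [0.0, 0.93, -0.367], [-1.0, 0.001, 0.002]]
ft_force: [-0.7, -0.4, -0.3]
finger_gap: 66.1
```

Run:
```python
from h import *
f,t=shot('wrist','s'); P=cloud(f,t); print(sensors.observe()['ft_force'],t[0])
g,_=shot('scene','s_s')
cv2.imwrite('pics/s2.png',cv2.resize(g['image'][110:230,290:450,::-1],None,fx=5,fy=5,interpolation=cv2.INTER_CUBIC))
```

```text
[ 0.08858548 -0.10824284 -0.79196522] [524.31995694 260.28608034 191.13370686]
```

View pics/s.png

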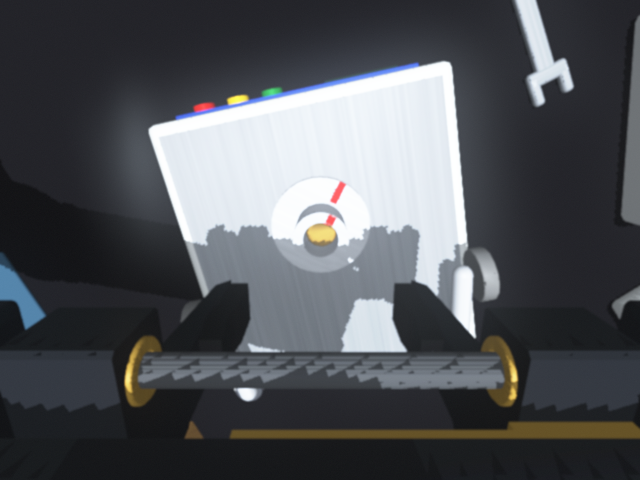

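View pics/s2.png

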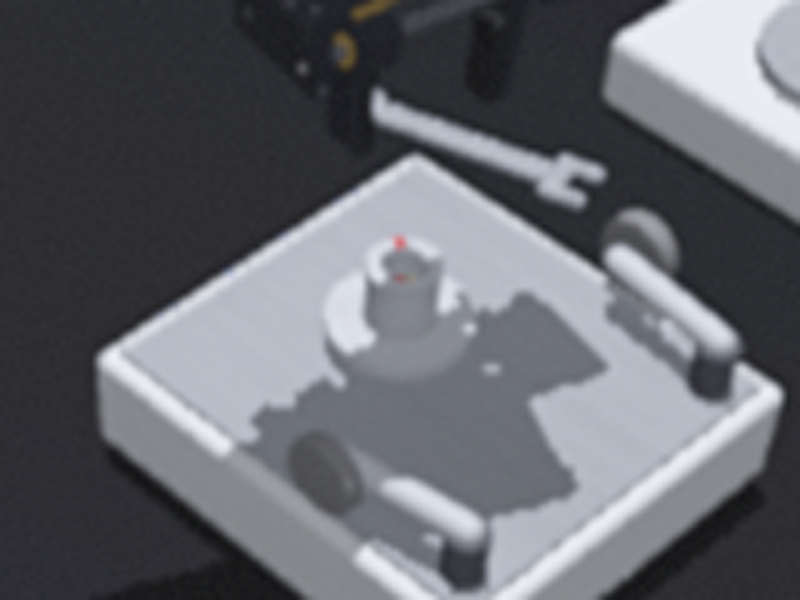

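Run:
```python
from h import *
f=dict(np.load('s.npz')); P=cloud(f,(f['p'],f['R'])); q=P[...,:2]-[524.1,260]; d=np.hypot(q[...,0],q[...,1])
m=(d>24)&(d<37)&(P[...,2]>80)&(P[...,2]<105); A=P[m]; c=np.linalg.lstsq(np.c_[A[:,:2]-[524,260],np.ones(len(A))],A[:,2],rcond=None)[0]
print('disc z',c[2],'tilt deg',np.degrees(np.hypot(*c[:2])),m.sum())
m=(d>14)&(d<19)&(P[...,2]>115)&(P[...,2]<140); print('boss z',np.median(P[m][:,2]),m.sum())
m=(d<8)&(P[...,2]>100); print('shaft z',np.median(P[m][:,2]))
m=(d>60)&(d<90)&(abs(P[...,2]-75)<6); print('housing z',np.median(P[m][:,2]))
```

```text
disc z 92.66831054931535 tilt deg 0.19751652316204404 2990
boss z 128.69893657315555 972
shaft z 110.61370441873987
housing z 74.67763614171128
```

The disc top (92.7 mm), boss top (128.7 mm) and tilt (0.2°) all match the fully home position, so I'm handing in.

```bash
python3 -c "
from bench import workorder
print(workorder.job_done())"
```

```text
the job is handed in; nothing more can be done
None
```

The aluminium table is off the mat and fully home on the spindle, released and flat on the flange. I handed the job in at about 24 s of the 72 s allowed.

**How it went**
- **Lowering:** I came down with the tab about 50° to one side of the keyway. The tab met the shaft's end at TCP z = 77.0 mm, pressing with about 4 N.
- **Turning:** I turned it under that light pressure. At about 133–134° the upward force fell away and the tab began to drop; the keyway had measured 134.5°.
- **Seating:** It then went down 11.9 mm of the expected 12 mm without resistance. The flange was met with a net force of about 9 N, well under the 40 N limit.

**Last checks, after opening the gripper and backing off**

| Check | Measured | Expected |
|---|---|---|
| Disc top height | 92.7 mm | 92.7 mm (flange 84.7 + 8) |
| Boss top height | 128.7 mm | 128.7 mm (flange 84.7 + 44) |
| Tilt of the disc | 0.2° | 0° |

The wrist force at that point was about zero.

**What disagreed or went unchecked**
- **Finger length:** The real fingertips end about 33 mm short of the stated TCP. My first grip attempt closed on air just above the boss without touching it. I confirmed the offset from the wrist depth picture and corrected for it.
- **Position error:** One move ended about 2 mm off in y. I corrected it before lowering over the spindle.
- **Other objects:** I did not measure the bystander objects again at the end. Nothing I saw in the pictures or the forces suggested any had been touched.

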